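# Bring the watch-movement carriage to rest at the station pointer

## Task

Send the heavy air-bearing carriage with the watch movement along its track until its index rib stands level with the tip of the steel pointer, and leave it there at rest and untouched. Push and brake it only on the rubber-faced sprung buffers at its two ends, never driving a buffer to its bottom, never touching the grey housing or the clear cap, and never letting the carriage strike the stop posts at either end of the track. Leave the other things on the bench alone.

Things in the scene. Friction and masses are not known exactly. Their poses are not given: they have to be found in the camera images.
- track: Air-bearing track fixed on the bench: steel foot 130 wide x 640 long x 12 mm, aluminium bar on it, top at 26 mm. Origin: centre of its underside; y = direction of travel to the station (roughly the robot's left), x across, away from the robot. At y = +262 and -262 mm stands a pair of stop posts 18 x 24 mm, 63 mm tall, at x = +57 and -57 mm; the 96 mm channel between them is open.
- carriage (a joint): Travel of the carriage along the track's y, m: its centre is at track y = -0.200 + value. 0 = against the near posts, 0.400 = against the far posts. It floats on air and coasts on: friction about 0.002 N, drag about 0.06 N s/m. Moving mass 1.7 kg nominal, all included (may be 1.2 to 2.4 kg).
- index (a point): Index rib: a small dark rib across the top edge of the carriage's housing, at mid-length, on the side away from the robot. This point is its outer end, 65 mm across from the carriage's centre line, 75 mm above the bench.
- housing: The carriage's housing, not to be touched: grey box 130 (across) x 100 (along) mm, from 28 to 72 mm above the bench, with a round clear cap 84 mm wide over a brass watch movement, top at 84 mm. Origin on the bench under the carriage's centre, axes as the track's.
- pointer: Station pointer: steel post, 80 mm tall, foot 45 mm wide, fixed beside the track on the side away from the robot; its finger points at the carriage. Origin on the bench near under its tip, axes as the track's: the carriage is on station when index has the same y along the track as this origin.
- front_face (a point): Centre of the front buffer's rubber face (far end, track +y), 54 mm above the bench. The face is 90 wide x 36 mm high (36 to 72 mm above the bench), flat, square to the travel. Free, it stands 85 mm ahead of the carriage's centre, 35 mm out of the housing.
- rear_face (a point): The same for the rear buffer: 85 mm behind the carriage's centre when free.
- front_buffer (a joint): How far the front buffer is pressed into the carriage, in m: 0 free, 0.030 = bottom. A linear spring of 20 N/m, hardly damped (0.3 N s/m), so a carriage caught with a still finger springs back. The buffer itself weighs 50 g.
- rear_buffer (a joint): The same for the rear buffer.
- oil_jar: Bystander, leave alone: small amber glass jar, 44 mm wide, 55 mm tall.
- screwdriver: Bystander, leave alone: screwdriver 130 mm long.
- case_ring: Bystander, leave alone: steel watch-case ring, 48 mm wide, 10 mm tall.
- parts_dish: Bystander, leave alone: blue-green compartment dish 100 x 140 x 22 mm.
- die: Bystander, leave alone: steel press die, 36 mm wide, 26 mm tall.
- pin_vice: Bystander, leave alone: small steel pin vice, 45 x 30 x 30 mm with a brass screw 70 mm long.
- rinse_can: Bystander, leave alone: red spray can, 52 mm wide, 130 mm tall.
Things that resemble listed ones, but are neither listed nor needed, are in the scene too. Leave any red or yellow look-alike of the pointer alone.

How it is judged:
On the way:
1. the carriage stands at the pointer, within 12 mm and slower than 8 mm/s, for 1.5 s (y of index in the frame of pointer between -0.012 and 0.012 m and velocity of joint carriage between -0.008 and 0.008 m/s), for 1.5 s.
At the end, for the whole second after the job is handed in: The index rib is within 12 mm of the pointer tip along the track, the carriage is slower than 8 mm/s, and nothing touches its buffers (all of step 1 and contact force between the fingers and front_buffer below 0.1 N and contact force between the fingers and rear_buffer below 0.1 N).
It fails at once if the carriage strikes the stop posts at either end (value of joint carriage above 0.398 m or value of joint carriage below 0.002 m).
It fails at once if a buffer is driven to its bottom (value of joint any of front_buffer, rear_buffer above 0.0295 m).
It fails at once if the robot touches the housing or the clear cap (contact force between any of the fingers, the arm and housing above 1 N).
It fails at once if another thing on the bench is disturbed (distance of any of oil_jar, screwdriver, case_ring, parts_dish, die, pin_vice, rinse_can from where it was at the start of the episode above 0.03 m).
It also fails if it takes over 34 s, if anything falls off the work surface, if the arm or the gripper's body presses on something with over 40 N, if the wrist force passes 120 N, or if a joint passes its speed limit or range.

## Robot

A 6-joint arm with a two-finger parallel gripper is mounted at the origin on the work surface. World frame = base frame: x ahead of the robot, y to its left, z up, the work surface at z = 0. Lengths are in m, angles in rad, forces in N, time in s.
With the tool pointing down it reaches from about 0.35 to 0.775 m from the base axis. Payload 5.5 kg.
Tool frame: the origin (TCP) lies midway between the tips of the shut fingers; the grasp point (between the pads) lies 19 mm behind it; z points along the fingers, y is the line along which they close (so a half turn about z gives the same grasp; the last joint's range is limited). The gripper opens to 85 mm and grips with 20 to 120 N. Pads are 22 mm wide; open, the fingers measure 114 mm over their backs; the gripper's body (76 mm by 85 mm) begins 54 mm behind the grasp point. The pads swing forward as they close: fully open they stand 13 mm farther back than shut.
Start: joints at [-1.453, 0.313, 0.046, 1.304, 0, 1.431], TCP at [0.147, -0.556, 0.231] pointing down, gripper open.
Joint ranges: [-2.76, 2.76], [-0.86, 1.69], [-1.03, 1.26], [-2.2, 2.34], [-1.47, 1.5], [-3.14, 3.14]. Speed limits (rad/s): [2.57, 2.57, 3.14, 3.14, 3.14, 3.14].

## Interface

Orientations are given as [roll, pitch, yaw] about the fixed x, y, z axes, in that order (R = Rz(yaw) Ry(pitch) Rx(roll)).
In Python, from cell import * gives the robot as it stands. Calls block until the motion is done:
- movep(position, orientation): joint-space move of the TCP to a pose.
- line_to(position, rotation=None, vel=0.15, f_stop=None): straight line of the TCP; rotation=None keeps the orientation; vel is the mean speed in m/s. With f_stop (N) it stops when the force on the tool has changed by that much, and returns True; else False.
- move_joints(angles): joint-space move.
- set_gripper(opening, effort=None): finger opening in m; effort is the grip in N (None keeps the last); returns when the fingers have stopped.
- pause(seconds).
- solve_ik(position, orientation): joint angles nearest the present ones, or None.
- get_obs(): the state.
- snapshot(name): name is "side" or "top" or "wrist"; returns a dict with "img" (384x512x3 uint8, red, green, blue), "K" (3x3 intrinsics, pixels), "world_to_cam" (4x4, takes a point from world to camera coordinates); the wrist camera has in their place "tool_from_camera" (4x4, takes a point from camera to tool coordinates, whose origin is the TCP and whose axes are the flange's). Camera axes: x right, y down, z forward; pixel columns grow to the right and rows downward; lengths in m; the calibration is good to about 2 mm. The wrist camera is an equidistant fisheye: a pixel r from the principal point sees the ray r / f radians off the axis. A picture is of the moment at which its call begins: read the wrist's pose just before it. There is no depth.
A pose or a line that the arm cannot do raises Unreachable and nothing moves.
- finish_job(): hands the job in; it is judged then, once.
The state is a dict: "time": time; "joints": joint angles; "dq": joint speeds; "joint_efforts": joint torques, N m; "ee_pos": TCP position; "tcp_rot": TCP orientation; "force": force on the tool from outside, world axes, zero at the start; "moment": the same for the moment, N m; "width": finger opening in m; "grasp_force": force on a finger pad.
Only numpy, scipy, OpenCV 4.12 (cv2) and the standard library are available. Lean on these libraries where they do the work, as an engineer would, in place of code of your own. Each camera call takes 0.05 s, during which the arm holds its last target. There are 200 camera calls.

## Working session

There is one attempt and no reset: what is moved stays moved. The work goes in short steps, each a Python script; the robot and the scene stay as the last script left them, time stands still between calls to the robot, and variables do not carry over. Pictures are saved under pics/ and viewed, at most 10 in all, crops included, and the job is handed in when it is done.

```bash
ls; mkdir -p pics; python3 - <<'E'
from cell import *
import cv2,numpy as np,pickle
d={}
for n in("top","side"):
    s=snapshot(n); d[n]=s; cv2.imwrite(f"pics/{n}0.png",cv2.resize(s["img"][:,:,::-1],(800,600),interpolation=cv2.INTER_CUBIC))
    print(n,s["K"].tolist(),np.round(s["world_to_cam"],4).tolist())
pickle.dump(d,open("s0.pkl","wb"))
o=get_obs();print(o["time"],o["ee_pos"],o["tcp_rot"],o["width"],o["force"])
E
```

```text
pics
top [[358.0600482975087, 0.0, 251.05203353906452], [0.0, 358.0600482975087, 190.16061026652002], [0.0, 0.0, 1.0]] [[0.0092, -0.9998, -0.0169, -0.1232], [-0.9947, -0.0074, -0.1029, 0.5912], [0.1028, 0.0177, -0.9945, 0.9949], [0.0, 0.0, 0.0, 1.0]]
side [[470.1732050052312, 0.0, 258.2346323585962], [0.0, 470.1732050052312, 198.26444145738796], [0.0, 0.0, 1.0]] [[0.912, -0.41, -0.0089, -0.5751], [-0.2763, -0.5983, -0.7522, 0.1521], [0.3031, 0.6884, -0.6589, 1.2279], [0.0, 0.0, 0.0, 1.0]]
0.1 [ 0.14653662 -0.55553142  0.23051381] [-3.13997307e+00 -2.18580775e-04  2.57821577e-01] 0.08511473103229615 [-0.30771673 -0.68177521  0.06089464]
```

View pics/top0.png

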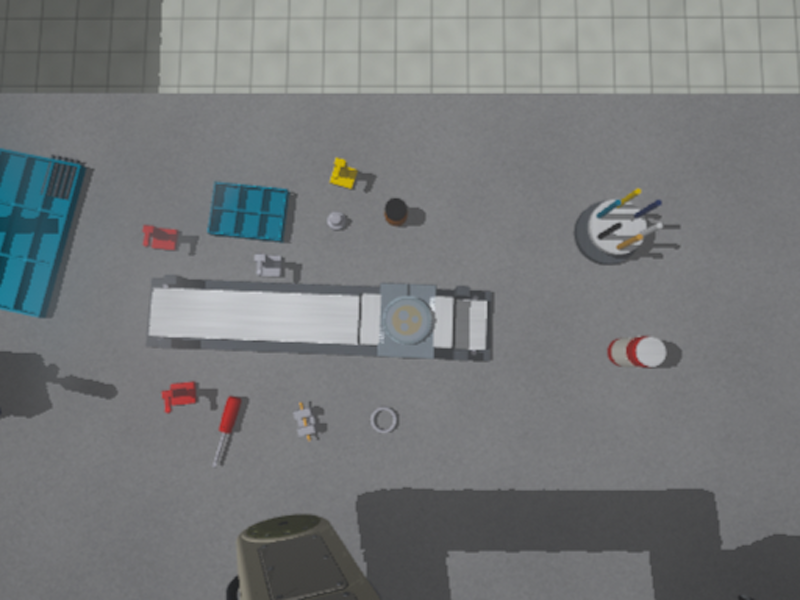

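View pics/side0.png

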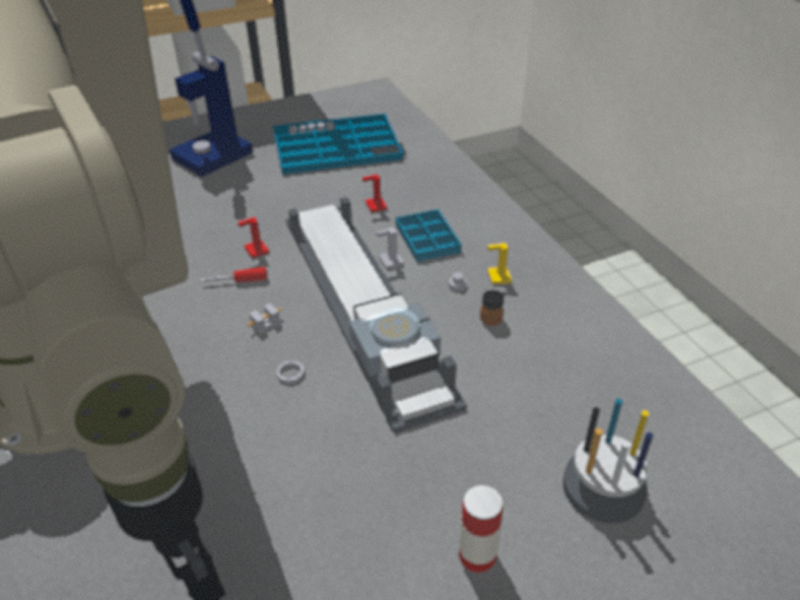

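The top view shows the carriage at (407,320) at the right end of the track, and +y is to the image's left. Four objects could be the pointer: steel (268,265), red (160,238), red (180,396) and yellow (343,173). The steel one next to the far side of the track fits the description, so I'll check it in a close crop.

```bash
python3 - <<'E'
import cv2,pickle
d=pickle.load(open("s0.pkl","rb"))
t=d["top"]["img"][:,:,::-1]
# crop cols 90-320 rows 145-235 , x3.478
a=cv2.resize(t[145:235,90:320],None,fx=800/230,fy=800/230,interpolation=cv2.INTER_CUBIC)
b=cv2.resize(t[155:185,150:190],None,fx=7,fy=7,interpolation=cv2.INTER_CUBIC)
c=cv2.resize(d["side"]["img"][135:185,225:305,::-1],None,fx=5,fy=5,interpolation=cv2.INTER_CUBIC)
import numpy as np
o=np.zeros((a.shape[0]+250,800,3),np.uint8);o[:a.shape[0]]=a;o[a.shape[0]:a.shape[0]+210,:280]=b;o[a.shape[0]:,400:]=c
print(a.shape);cv2.imwrite("pics/crop1.png",o)
E
```

```text
(313, 800, 3)
```

View pics/crop1.png

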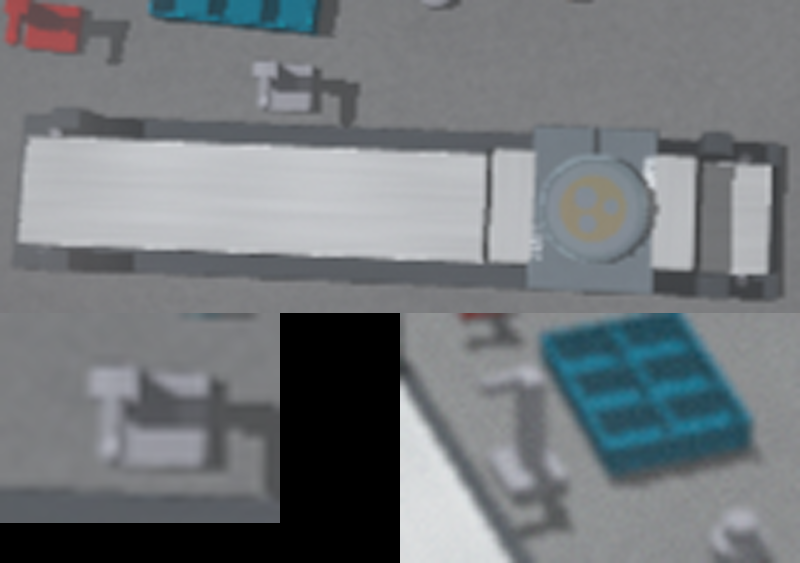

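```bash
cat >h.py <<'E'
import numpy as np
def unproj(s,uv,z):
    K,T=s["K"],np.array(s["world_to_cam"]);R,t=T[:3,:3],T[:3,3]
    c=-R.T@t; r=R.T@np.linalg.inv(K)@np.array([uv[0],uv[1],1.]); return c+r*(z-c[2])/r[2]
E
python3 - <<'E'
from h import *
import pickle
d=pickle.load(open("s0.pkl","rb"));s=d["top"];f=800/230
C=lambda x,y,z:unproj(s,((x+.5)/f-.5+90,(y+.5)/f-.5+145),z)
q=[C(*p,.012) for p in((28,115),(13,268),(786,147),(781,299))]  # farL nearL farR nearR
print(np.round(q,4)); 
print("len",np.linalg.norm(q[0]-q[2]),np.linalg.norm(q[1]-q[3]),"wid",np.linalg.norm(q[0]-q[1]),np.linalg.norm(q[2]-q[3]))
yd=(q[0]-q[2]+q[1]-q[3])[:2];yd/=np.linalg.norm(yd);xd=np.array([yd[1],-yd[0]]);o=np.mean(q,0)[:2]
print("o",o,"yaw",np.arctan2(xd[1],xd[0]))
T=lambda p:np.round([(p[:2]-o)@xd,(p[:2]-o)@yd],4)
print("bar",[T(C(*p,.026)) for p in((25,138),(17,246),(771,164),(766,275))])
print("index",T(C(598,129,.075)),"housing corners",[T(C(*p,.072)) for p in((534,127),(658,129),(527,287),(654,292))])
print("tip",T(C(262,107,.075)),"post top",T(C(265,70,.08)),"foot",[T(C(*p,.006)) for p in((273,110),(313,110),(315,66))])
print("buffer faces",[T(C(*p,.072)) for p in((490,150),(486,262),(696,157),(695,270))])
# side camera check: full-image pixels in 800x600 -> /1.5625
S=lambda x,y,z:unproj(d["side"],((x-400)/5-.1+0*x+225-.4,(y-313)/5+135-.4),z)
print("tip side",T(S(486,384,.075)))
E
```

```text
[[ 0.6275  0.3336  0.012 ]
 [ 0.4985  0.3393  0.012 ]
 [ 0.6049 -0.3054  0.012 ]
 [ 0.4788 -0.3001  0.012 ]]
len 0.6393538284626653 0.6396841039021367 wid 0.12910069700748944 0.1262603581086918
o [0.55243294 0.01684141] yaw -0.033139017237288196
bar [array([0.0435, 0.3135]), array([-0.0463,  0.3123]), array([ 0.0469, -0.3061]), array([-0.0442, -0.3043])]
index [ 0.0639 -0.1625] housing corners [array([ 0.0639, -0.1119]), array([ 0.0662, -0.2098]), array([-0.0621, -0.1121]), array([-0.0617, -0.2111])]
tip [0.0708 0.1041] post top [0.0997 0.1024] foot [array([0.0779, 0.113 ]), array([0.0793, 0.0789]), array([0.117 , 0.0796])]
buffer faces [array([ 0.0442, -0.078 ]), array([-0.044 , -0.0791]), array([ 0.0452, -0.2404]), array([-0.0433, -0.2424])]
tip side [0.0751 0.1102]
```

The crop confirms the choice. The steel pointer's post top is at about (265,70) and its fingertip at about (262,107), pointing at the track. The rib's outer end is at (598,129). The sizes check out: foot 640 x 128 mm, housing 99 x 127 mm, index 64 mm across. The carriage is at track y ≈ -0.161 and the tip at about 0.105, so it has about 0.266 m to travel. Next I'll move to just behind the rear buffer, test the timing, and set up a rectified tracker.

```bash
cat >>h.py <<'E'
import cv2,pickle
O=np.array([.55243,.01684]);YAW=-.03314
XD=np.array([np.cos(YAW),np.sin(YAW)]);YD=np.array([-np.sin(YAW),np.cos(YAW)])
ROT=[np.pi,0,np.pi/2+YAW]
def W(x,y,z): return [*(O+x*XD+y*YD),z]
def proj(s,p):
    T=np.array(s["world_to_cam"]);c=T[:3,:3]@np.array(p)+T[:3,3];u=s["K"]@c;return u[:2]/u[2]
MM=2000. # px per m ; rect col=(0.33-y)*MM -> left=+y ; row=(0.14-x)*MM
def rect(s,z=.073,w=1320,h=560):
    dst=np.float32([[.1,.3],[.1,-.3],[-.1,.3],[-.1,-.3]])
    src=np.float32([proj(s,W(x,y,z)) for x,y in dst])
    H=cv2.getPerspectiveTransform(src,np.float32([[(.33-y)*MM,(.14-x)*MM] for x,y in dst]))
    return cv2.warpPerspective(s["img"],H,(w,h),flags=cv2.INTER_CUBIC)
Y0=-.1612
_t=rect(pickle.load(open("s0.pkl","rb"))["top"])
_r0,_r1=int((.14-.068)*MM),int((.14-.044)*MM);_c=int(round((.33-Y0)*MM))
TPL=_t[_r0:_r1,_c-112:_c+112]
def carr(s):
    "carriage centre along track, score"
    m=cv2.matchTemplate(rect(s)[_r0-4:_r1+4],TPL,cv2.TM_CCOEFF_NORMED);_,v,_,(a,b)=cv2.minMaxLoc(m)
    sub=0
    if 0<a<m.shape[1]-1:
        l,c,r=m[b,a-1],m[b,a],m[b,a+1];sub=.5*(l-r)/(l-2*c+r)
    return Y0-(a+sub-(_c-112))/MM,v
E
python3 - <<'E'
from cell import *
from h import *
d=pickle.load(open("s0.pkl","rb"))
print(carr(d["top"]), "can",unproj(d["top"],(650/1.5625,352/1.5625),.13))
for p,z in((W(0,-.292,.2),.2),):
    print(solve_ik(p,ROT))
t=get_obs()["time"];movep(W(0,-.292,.25),ROT);o=get_obs();print("movep",o["time"]-t);t=o["time"]
set_gripper(0.0);o=get_obs();print("grip",o["time"]-t,o["width"]);t=o["time"]
line_to(W(0,-.292,.05),vel=.2);o=get_obs();print("line .2@.2",o["time"]-t,o["ee_pos"],W(0,-.292,.05),o["tcp_rot"])
s=snapshot("top");print(carr(s));pickle.dump(s,open("s1.pkl","wb"))
a=rect(s)[:,:,::-1];cv2.imwrite("pics/r1.png",np.vstack([cv2.resize(a[:,360:],(800,467)),]))
w=snapshot("wrist")
si=snapshot("side");cv2.imwrite("pics/w1.png",np.vstack([cv2.resize(a[60:200,300:1000],(800,160)),np.hstack([cv2.resize(w["img"],(400,300)),cv2.resize(si["img"][200:300,200:333],(400,300))])[:,:,::-1]]))
E
```

```text
(np.float32(-0.16120327), 0.9999973177909851) can [ 0.49549659 -0.5387486   0.13      ]
[-0.60083647  0.38827408  0.07720971  1.25973196  0.          1.00309986]
movep 1.7667
grip 0.7666000000000002 -0.0002657588971090693
line .2@.2 1.15 [ 0.54357027 -0.27553849  0.05118179] [np.float64(0.5427548911904622), np.float64(-0.27499966877298154), 0.05] [3.13986363e+00 1.07763292e-03 1.53769237e+00]
(np.float32(-0.16118917), 0.9985352158546448)
```

View pics/w1.png

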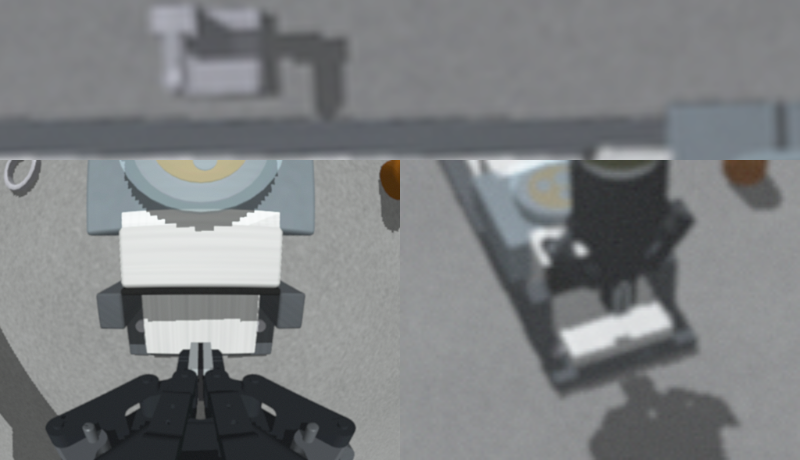

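View pics/r1.png

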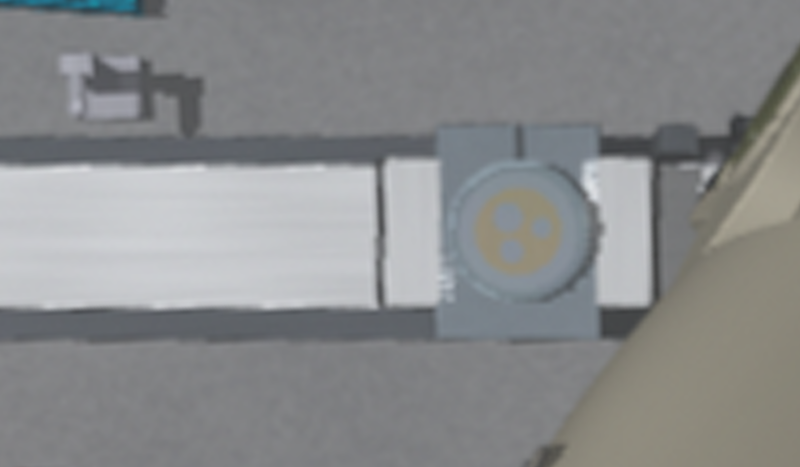

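The rectified view puts the tip at 0.105 and the rib at -0.162. The tool is behind the rear buffer inside the post channel, with about 35 mm of gap. Next I'll simulate the push and then the retreating catch.

```bash
python3 - <<'E'
from sim import *
for L,V in((.045,.013),(.05,.016),(.05,.02),(.06,.02)):
  for P in(mj,tz):
    for m in(1.2,1.7,2.4):
      print(L,V,'mj' if P is mj else 'tz',m,np.round(sim(-.161,0,m,lambda t:-.256+L*P(t/(L/V)),L/V+.15,-1),4))
E
```

```text
0.045 0.013 mj 1.2 [-0.0751  0.0385  0.0055  1.994 ]
0.045 0.013 mj 1.7 [-0.0754  0.0411  0.0066  2.131 ]
0.045 0.013 mj 2.4 [-0.0778  0.0425  0.008   2.283 ]
0.045 0.013 tz 1.2 [-0.0934  0.0269  0.0041  1.798 ]
0.045 0.013 tz 1.7 [-0.093   0.0292  0.0049  1.944 ]
0.045 0.013 tz 2.4 [-0.0939  0.0308  0.0059  2.116 ]
0.05 0.016 mj 1.2 [-0.0639  0.0485  0.0066  1.835 ]
0.05 0.016 mj 1.7 [-0.065   0.0512  0.0081  1.97  ]
0.05 0.016 mj 2.4 [-0.0685  0.0525  0.0098  2.118 ]
0.05 0.016 tz 1.2 [-0.0834  0.0345  0.0051  1.645 ]
0.05 0.016 tz 1.7 [-0.0837  0.0368  0.0061  1.791 ]
0.05 0.016 tz 2.4 [-0.0854  0.0385  0.0072  1.963 ]
0.05 0.02 mj 1.2 [-0.065   0.0631  0.0085  1.609 ]
0.05 0.02 mj 1.7 [-0.0688  0.0647  0.0103  1.732 ]
0.05 0.02 mj 2.4 [-0.075   0.0644  0.0123  1.864 ]
0.05 0.02 tz 1.2 [-0.0836  0.0455  0.0063  1.471 ]
0.05 0.02 tz 1.7 [-0.0853  0.0478  0.0076  1.618 ]
0.05 0.02 tz 2.4 [-0.0884  0.0494  0.009   1.79  ]
0.06 0.02 mj 1.2 [-0.0422  0.0604  0.008   1.736 ]
0.06 0.02 mj 1.7 [-0.0432  0.0638  0.0098  1.873 ]
0.06 0.02 mj 2.4 [-0.0474  0.0656  0.012   2.022 ]
0.06 0.02 tz 1.2 [-0.0641  0.0438  0.0063  1.534 ]
0.06 0.02 tz 1.7 [-0.0647  0.0465  0.0076  1.68  ]
0.06 0.02 tz 2.4 [-0.067   0.0485  0.009   1.852 ]
```

```bash
cat >>h.py <<'E'
def look(snapshot,get_obs,n=1):
    for _ in range(n):
        t=get_obs()["time"];s=snapshot("top");c,v=carr(s);print("t %.3f y %.4f score %.3f"%(t,c,v))
        open("log.txt","a").write("%f %f %f\n"%(t,c,v))
    return s
E
python3 - <<'E'
from cell import *
from h import *
T=lambda l:print(l,round(get_obs()["time"],3),np.round(get_obs()["ee_pos"],4))
T("s")
line_to(W(0,-.267,.05),vel=.05);T("near");look(snapshot,get_obs)
line_to(W(0,-.222,.05),vel=.016);T("pushed");look(snapshot,get_obs,2)
line_to(W(0,-.225,.125),vel=.4);T("up");look(snapshot,get_obs,2)
line_to(W(0,.205,.125),vel=.4);T("over");look(snapshot,get_obs,2)
line_to(W(0,.205,.05),vel=.4);T("down");s=look(snapshot,get_obs,3)
cv2.imwrite("pics/s2.png",cv2.resize(rect(s)[:,:,::-1],(800,340)))
E
```

```text
s 3.933 [ 0.5437 -0.2756  0.0514]
near 4.583 [ 0.5437 -0.2498  0.0501]
t 4.583 y -0.1612 score 0.999
pushed 7.592 [ 0.5451 -0.2051  0.05  ]
t 7.592 y -0.0791 score 0.964
t 7.642 y -0.0763 score 0.958
up 8.033 [ 0.5468 -0.2091  0.1278]
t 8.033 y -0.0568 score 0.948
t 8.083 y -0.0542 score 0.943
over 9.358 [0.5587 0.2205 0.1244]
t 9.358 y 0.0066 score 0.703
t 9.408 y 0.0091 score 0.704
down 9.792 [0.5571 0.2198 0.0486]
t 9.792 y 0.0263 score 0.527
t 9.842 y 0.0285 score 0.503
t 9.892 y 0.0313 score 0.497
```

View pics/s2.png

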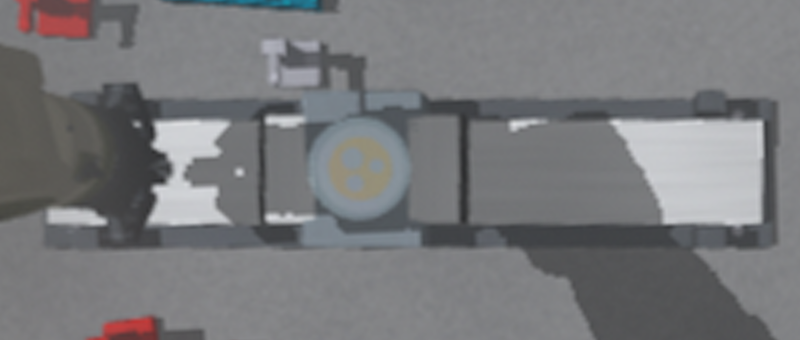

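The carriage is coasting at about 45 mm/s and tracking holds up; in the last view its housing spans columns 301–421, which gives y ≈ 0.032. Next I'll fit mass and finger offset, then optimise the catch.

```bash
cat >cat.py <<'E'
from sim import *
from scipy.optimize import least_squares,differential_evolution
D=np.loadtxt("log.txt");t0=4.633
def traj(m,off,kd,ts,dt=.002):
    x,v=-.1612,0.;out=[];T=np.arange(0,ts[-1]+dt,dt);f=-.267+off+.045*mj(T/(.045/.016));fv=np.gradient(f,dt)
    for p,q in zip(f,fv):
        d=p-(x-.085);F=max(0,20*d+.3*(q-v)) if d>0 else 0
        v+=(F-kd*(.06*v+.002*np.tanh(v/.0005)))/m*dt;x+=v*dt;out.append((x,v))
    return T,np.array(out)
g=D[1:];ts=g[:,0]-t0
def res(p):
    T,o=traj(*p,ts);return np.r_[(np.interp(ts,T,o[:,0])-g[:,1])/.001,(p[0]-1.7)/.3,(p[1]-.010)/.004,(p[2]-1)/.2]
r=least_squares(res,[1.7,.011,1.],diff_step=.01)
print("m,off,kd",r.x,"res",np.round(r.fun,1))
m,off,kd=r.x;T,o=traj(*r.x,np.r_[ts,9.942-t0]);x0,v0=o[-1];print("now",x0,v0)
t1=.037/.15+.15   # back-off duration
def run(p,m,x0=x0,v0=v0,off=off):
    p0,L,V,w=p # face start, length, vel, wait
    st=t1+w;return sim(x0,v0,m,lambda t:np.where(t<st,p0,p0+L*mj((t-st)/(L/V))),st+L/V+.15,1,dt=.004)
def cost(p):
    c=0
    for mm in(m-.25,m,m+.25):
        x,v,mc,tl=run(p,mm);c+=(v/.002)**2+((x-.1055)/.004)**2
    f=p[0]+p[1];return c+max(0,(.196-f)/.001)**2
if __name__=="__main__":
    b=differential_evolution(cost,[(.150,.172),(.02,.07),(.008,.03),(0,1.2)],maxiter=25,popsize=8,seed=1)
    print(b.x,b.fun)
    for mm in(1.3,m-.25,m,m+.25,2.3):print(mm,np.round(run(b.x,mm),4))
    for e in((.002,0,0),(0,.002,0),(0,0,.002)):print(e,np.round(run(np.r_[b.x[0]+e[2],b.x[1:]],m,x0+e[0],v0+e[1]),4))
E
time python3 cat.py
```

```text
m,off,kd [1.65473556 0.01017698 1.03542592] res [-0.  -0.2  0.1  0.   0.2 -0.   0.2  0.2 -0.4 -0.2  0.   0.2]
now 0.03315474393870939 0.04421968979964839
[0.17186796 0.03098897 0.01456874 0.55741265] 0.8345886309707267
1.3 [1.026e-01 4.000e-04 5.500e-03 1.964e+00]
1.4047355626917144 [1.03e-01 4.00e-04 5.80e-03 1.98e+00]
1.6547355626917144 [1.042e-01 6.000e-04 6.500e-03 2.028e+00]
1.9047355626917144 [1.056e-01 9.000e-04 7.000e-03 2.072e+00]
2.3 [1.079e-01 1.500e-03 7.800e-03 2.140e+00]
(0.002, 0, 0) [ 1.005e-01 -1.000e-04  7.100e-03  1.968e+00]
(0, 0.002, 0) [ 9.810e-02 -1.500e-03  7.700e-03  1.968e+00]
(0, 0, 0.002) [0.1117 0.0038 0.0058 2.092 ]
real	0m8.711s
user	0m13.341s
sys	0m0.115s
```

The fit is excellent (residuals about 0.2 mm, m = 1.65 kg), and the catch tolerates mass and state errors. Executing it now.

```bash
python3 - <<'E'
from cell import *
from h import *
off=.0102;p0,L,V=.1719,.0310,.01457;ts=9.942+.397+.557
print(get_obs()["time"])
line_to(W(0,p0+off,.05),vel=.15)
t=get_obs()["time"];print(t,get_obs()["ee_pos"],W(0,p0+off,.05));pause(max(0,ts-t))
print(get_obs()["time"],get_obs()["ee_pos"])
line_to(W(0,p0+off+L,.05),vel=V)
s=look(snapshot,get_obs,2);pause(.3);s=look(snapshot,get_obs,2)
pickle.dump(s,open("s3.pkl","wb"))
cv2.imwrite("pics/s3.png",cv2.resize(rect(s)[40:440,380:980,::-1],(800,533),interpolation=cv2.INTER_CUBIC))
E
```

```text
9.9417
10.2417 [0.55965533 0.19853116 0.0518322 ] [np.float64(0.5584636894322494), np.float64(0.1988400126149313), 0.05]
10.9 [0.55837514 0.19891436 0.0498857 ]
t 13.175 y 0.0983 score 0.803
t 13.225 y 0.0983 score 0.803
t 13.575 y 0.0983 score 0.804
t 13.625 y 0.0983 score 0.805
```

View pics/s3.png

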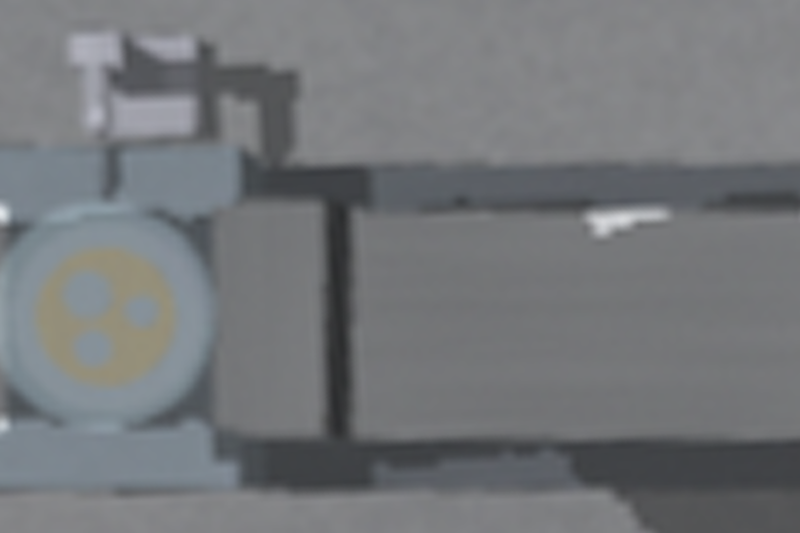

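The carriage is at rest at 0.098, with the rib at (112,175) and the fingertip at (95,125) in the crop. That leaves it about 6–7 mm short, which is inside tolerance. I'll check the tip height with the side camera.

```bash
python3 - <<'E'
from cell import *
from h import *
s=snapshot("side");pickle.dump(s,open("s4.pkl","wb"))
d=pickle.load(open("s0.pkl","rb"))["side"]
a=[cv2.resize(i["img"][130:200,200:300,::-1],(800,560),interpolation=cv2.INTER_CUBIC)[:, :] for i in(s,d)]
cv2.imwrite("pics/s4.png",a[0]);look(snapshot,get_obs)
for z in(.065,.07,.075,.08):print(z,proj(s,W(.071,.1045,z)),proj(s,W(.065,.098,z)))
E
```

```text
t 13.725 y 0.0983 score 0.804
0.065 [241.21307069 152.73599015] [240.1406946  154.31817001]
0.07 [241.16017323 151.41636582] [240.0851289  152.99647763]
0.075 [241.10703545 150.09074606] [240.02930967 151.66875457]
0.08 [241.05365569 148.75908991] [239.97323515 150.33495945]
```

View pics/s4.png

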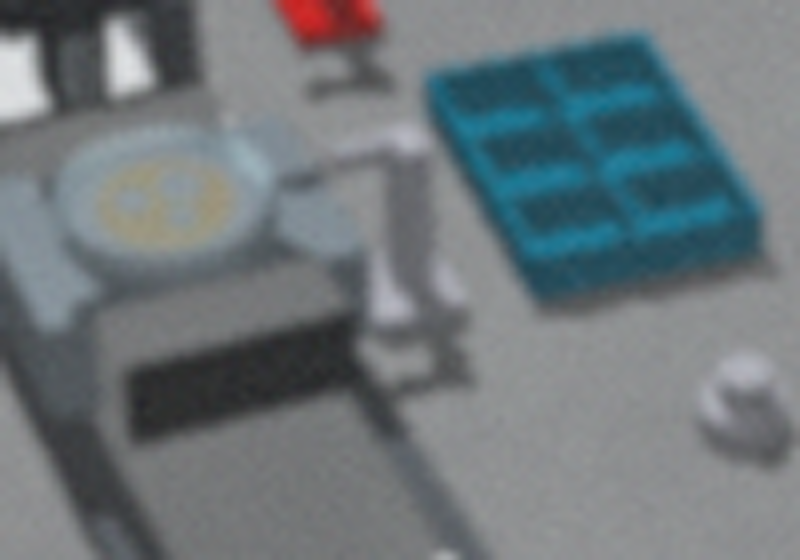

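The side view shows the rib's outer end at about (325,172), only slightly behind the fingertip at about (323,165). That is roughly 5 mm and agrees with the top view. The buffers are free with about 20 mm of clearance, so I'll wait out the hold and hand in.

```bash
python3 - <<'E'
from cell import *
from h import *
pause(1.6);look(snapshot,get_obs);print(finish_job())
E
```

```text
t 15.375 y 0.0983 score 0.806
the job is handed in; nothing more can be done
None
```

The carriage is at rest with its index rib about 5–6 mm short of the steel pointer's tip (12 mm allowed) and nothing touching its buffers; I handed the job in at about 15.4 s, and no verdict came back.

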